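# Load a test cassette under the reader's leaf spring and start the reading

## Task

Load the white test cassette into the reader with your closed fingertips: press its blue-ribbed end down hard, so that the sprung plate under it sinks, and while keeping it pressed down slide it along the channel, under the leaf spring and into the mouth of the reader, until it is fully home against the stop and, once you let go, the plate springs back up behind it. Then press the green start key on top of the reader right down and let go. Do not pick up the cassette, do not press the key before the cassette is home, and leave everything else on the table where it is.

Things in the scene. Friction and masses are not known exactly. Their poses are not given: they have to be found in the camera images.
- reader: Low white bench reader, 230x130x66 mm, fixed. Origin: centre of its underside. x axis: along the channel, the way the cassette goes in; y left, z up. Channel: on the x axis, 46 mm wide, open above, floor (reading bed) at z = 24 mm, decks either side and the wall behind it 32 mm high. The head with the display, 66 mm high, covers it from x = 27 mm on; the stop inside is at x = 69 mm.
- load_plate (a joint): Sprung metal plate, 73x43 mm, that is the channel's floor from x = -106 to -33 mm (reader's frame), under the cassette. 0 = up, 6 mm above the bed; 0.006 m = down, level with the bed. Takes 5 N to start, 9 N to go fully down. While it is up the cassette's front butts against the leaf spring's tip. Once the cassette's rear end is past it, it rises behind it and keeps it in.
- leaf_spring (a joint): Steel leaf spring, 26 mm wide, reaching out of the head's mouth towards the loading plate, with an upturned tip at x = 6 mm (reader's frame), 10 mm above the bed. Its lowest point, at x = 17 mm, is 5 mm above the bed: the cassette lifts it, and is pressed down by it with about 6 N; getting under it takes 6 to 10 N along the channel. 0 = at rest, about 0.08 rad = lifted by the cassette.
- cassette: White plastic test cassette, 100x44x8 mm, 60 g, with four strip windows at its front and blue ribs at its rear (robot's) end, lying loose on the loading plate. Origin: centre of its underside; x axis to its front, z up. Its top is 38 mm above the table at the start, 32 mm when pressed down. It is home 67 to 74 mm farther along the channel.
- thumb_pad (a point): Point on the cassette's top face, in the middle of its ribbed thumb area (26 mm long, 44 mm wide), 13 mm ahead of its rear end; axes as the cassette's. In front the area ends at a cross ridge, 3 mm high, 3 mm thick, 34 mm long, centred 15 mm ahead of this point; the fingertips may bear against it.
- home_point (a point): Point fixed to the reader where the thumb point is when the cassette is home against the stop: x = -18 mm, y = 0, z = 32 mm in the reader's frame; axes as the reader's.
- key_top (a point): Centre of the top of the green round start key on the reader's head: 22 mm across, 73 mm above the table, at x = 66 mm, y = -38 mm in the reader's frame.
- start_key (a joint): Start key: 0 = up, 0.004 m = right down; springs back. It needs about 5 N.
- bottle_control: brown reagent bottle with a red screw cap, 34 mm wide, 62 mm tall, standing left of the reader; to be left alone. Origin: centre of its underside.
- bottle_control2: brown reagent bottle with a blue screw cap, 34 mm wide, 62 mm tall, standing left of the reader; to be left alone. Origin: centre of its underside.
- petri_dish: closed red culture dish, 64 mm wide, 6 mm high, lying right of the reader; to be left alone. Origin: centre of its underside.
- ball_pen: blue ball pen, 142 mm long, 9 mm thick, lying right of the reader; to be left alone. Origin: centre of its underside.
- mouse: black computer mouse, 118x60x36 mm, lying right of the reader; to be left alone. Origin: centre of its underside.
- label_roll: white roll of labels, 60 mm wide, 52 mm high, standing right of the reader; to be left alone. Origin: centre of its underside.
Mind the look-alikes: they are no part of the job. What is meant by the cassette is not black, and is the smaller of those in its own colour.

How it is judged:
On the way, in this order (a step that is already met when the one before it is completed fails the run):
1. the cassette is pressed down on its plate by the fingers and its front end has passed under the leaf spring (value of joint load_plate above 0.0045 m and value of joint leaf_spring above 0.05 rad and x of thumb_pad in the frame of reader above -0.065 m and contact force between the fingers and cassette above 3 N), for 0.1 s.
2. the cassette is fully home and the plate has sprung up behind it (x of thumb_pad in the frame of reader above -0.0205 m and value of joint load_plate below 0.0015 m and value of joint leaf_spring above 0.05 rad and z of thumb_pad in the frame of reader below 0.034 m), for 0.2 s.
3. the start key is pressed right down (all of step 2 and value of joint start_key above 0.003 m), for 0.05 s.
At the end, for the whole second after the job is handed in: The cassette lies flat and at rest in the reader, fully home (its thumb point within 2.5 mm of x = -18 mm in the reader's frame), under the lifted leaf spring, with the loading plate sprung up behind it (within 1.5 mm); the start key has been pressed at least 3 mm down and is up again (all of step 2 and value of joint start_key below 0.001 m and angle between thumb_pad's own z axis and vertical below 0.05 rad and linear speed of cassette below 0.02 m/s); the robot touches nothing.
It fails at once if the cassette is picked up or tipped out of its channel (z of thumb_pad in the frame of reader above 0.065 m or angle between thumb_pad's own z axis and vertical above 0.6 rad).
It fails at once if the start key is pressed before the cassette is home (value of joint start_key above 0.002 m and not (x of thumb_pad in the frame of reader above -0.0205 m)).
It fails at once if another thing on the table is moved by more than 2 cm (distance of any of bottle_control, bottle_control2, petri_dish, ball_pen, mouse, label_roll from where it was at the start of the episode above 0.02 m).
It also fails if it takes over 38 s, if anything falls off the work surface, if the arm or the gripper's body presses on something with over 40 N, if the wrist force passes 120 N, or if a joint passes its speed limit or range.

## Robot

A 7-joint arm with a two-finger parallel gripper is mounted at the origin on a cart in front of the work surface, level with it; the furniture and walls round the work are solid. World frame = base frame: x ahead of the robot, y to its left, z up, the work surface at z = 0. Lengths are in m, angles in rad, forces in N, time in s.
With the tool pointing down it reaches from about 0.4 to 0.85 m from the base axis. Payload 10.4 kg.
Tool frame: the origin (TCP) lies at the very end of the fingers, on their centre line; the grasp point (between the pads) lies 19 mm behind it; z points along the fingers, y is the line along which they close (so a half turn about z gives the same grasp; the last joint's range is limited). The gripper opens to 85 mm and grips with 20 to 120 N. Pads are 22 mm wide; open, the fingers measure 114 mm over their backs; the gripper's body (76 mm by 85 mm) begins 54 mm behind the grasp point. The pads swing forward as they close: fully open they stand 13 mm farther back than shut.
Start: joints at [1.187, 0.332, -0.065, 1.46, 0.022, 1.35, -0.088], TCP at [0.221, -0.585, 0.231] pointing down, gripper open.
Joint ranges: [-2.6, 2.6], [-0.5, 2.12], [-1.47, 1.34], [0.16, 2.42], [-1.27, 4.41], [0.06, 2.06], [-2.6, 2.6]. Speed limits (rad/s): [2.22, 2.22, 2.79, 2.79, 3.14, 3.14, 3.14].

## Interface

Orientations are given as a unit quaternion [x, y, z, w].
In Python, from bench import ctrl, viewer gives the robot as it stands. The module is installed in compiled form; this text tells all that it offers. Calls block until the motion is done:
- ctrl.movep(position, orientation): joint-space move of the TCP to a pose.
- ctrl.move_linear(position, frame=None, speed=0.15): straight line of the TCP; frame=None keeps the orientation; speed is the mean speed in m/s.
- ctrl.move_joints(angles): joint-space move.
- ctrl.gripper_to(opening, grasp_force=None): finger opening in m; grasp_force is the grip in N (None keeps the last); returns when the fingers have stopped.
- ctrl.pause(seconds).
- ctrl.solve_ik(position, orientation): joint angles nearest the present ones, or None.
- ctrl.sense(): the state.
- viewer.read_camera(name): name is "scene" or "side" or "wrist"; returns a dict with "frame" (420x560x3 uint8, red, green, blue), "fx", "fy", "cx", "cy" (pixels), "T" (4x4, takes a point from camera to world coordinates). Camera axes: x right, y up, looking along -z (the intrinsics and any distortion apply to the point x, -y, -z); pixel columns grow to the right and rows downward; lengths in m; the calibration is good to about 2 mm. A picture is of the moment at which its call begins. There is no depth.
A pose or a line that the arm cannot do raises ctrl.Unreachable and nothing moves.
- ctrl.close_job(): hands the job in; it is judged then, once.
The state is a dict: "t": time; "joints": joint angles; "joint_velocities": joint speeds; "tau": joint torques, N m; "ee_pos": TCP position; "tcp_rot": TCP orientation; "contact_force": force on the tool from outside, world axes, zero at the start; "ft_torque": the same for the moment, N m; "finger_gap": finger opening in m; "gripper_force": force on a finger pad.
Only numpy, scipy, OpenCV 4.12 (cv2) and the standard library are available. Lean on these libraries where they do the work, as an engineer would, in place of code of your own. Each camera call takes 0.05 s, during which the arm holds its last target. There are 200 camera calls.

## Working session

There is one attempt and no reset: what is moved stays moved. The work goes in short steps, each a Python script; the robot and the scene stay as the last script left them, time stands still between calls to the robot, and variables do not carry over. Pictures are saved under pics/ and viewed, at most 10 in all, crops included, and the job is handed in when it is done.

```bash
mkdir -p pics; cat > h.py <<'E'
import numpy as np, cv2
from bench import ctrl, viewer
def snap(cam,name=None):
    d=viewer.read_camera(cam)
    if name: cv2.imwrite(f'pics/{name}.png',cv2.cvtColor(d['frame'],cv2.COLOR_RGB2BGR))
    return d
def ray(d,u,v):
    T=np.array(d['T']); r=T[:3,:3]@np.array([(u-d['cx'])/d['fx'],-(v-d['cy'])/d['fy'],-1.]); return T[:3,3],r
def onz(d,u,v,z):
    o,r=ray(d,u,v); return o+r*(z-o[2])/r[2]
def proj(d,p):
    T=np.array(d['T']); q=T[:3,:3].T@(np.array(p)-T[:3,3]); return d['cx']+d['fx']*q[0]/-q[2], d['cy']-d['fy']*q[1]/-q[2]
E
python3 - <<'E'
from h import *
a=snap('scene','scene');b=snap('side','side')
for d in(a,b):print({k:np.round(v,3).tolist() for k,v in d.items() if k!='frame'})
s=ctrl.sense();print(s['t'],s['ee_pos'],s['tcp_rot'],s['contact_force'])
E
```

```text
{'fx': 527.044, 'fy': 527.044, 'cx': 274.191, 'cy': 205.736, 'T': [[-0.621, 0.518, -0.588, -0.272], [-0.784, -0.394, 0.481, 0.542], [0.018, 0.759, 0.651, 0.923], [0.0, 0.0, 0.0, 1.0]]}
{'fx': 391.161, 'fy': 391.161, 'cx': 275.506, 'cy': 206.658, 'T': [[0.832, 0.312, -0.459, 0.01], [-0.555, 0.496, -0.668, -0.868], [0.019, 0.81, 0.586, 0.739], [0.0, 0.0, 0.0, 1.0]]}
0.1 [ 0.22053932 -0.58442856  0.23061471] [ 9.83767022e-01  1.79449250e-01 -1.38921146e-04 -6.27422398e-04] [0.28648557 0.29282513 0.72112497]
```

View pics/scene.png

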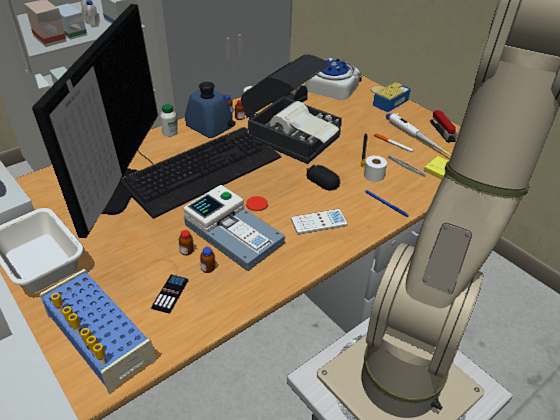

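View pics/side.png

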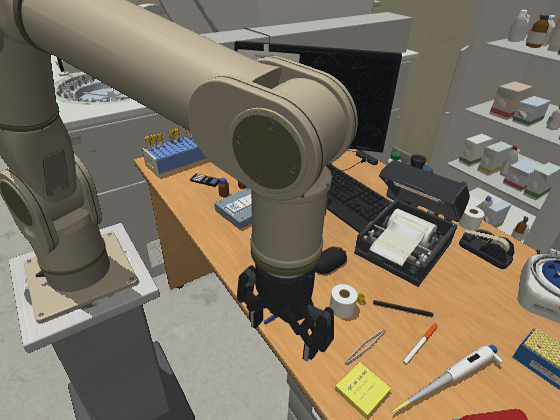

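Scene view: candidates for the cassette are a white one in the reader's channel (247,235), a larger white one loose on the table (319,220) and a black one (170,293). By the description (white, smaller, in the channel) it is the one at (247,235). The green key is at about (226,195), with the bottles at (186,240) and (207,260) and the dish at (257,203). I'll check this in a close crop.

```bash
python3 - <<'E'
from h import *
im=cv2.imread('pics/scene.png')[175:280,170:300]
cv2.imwrite('pics/crop1.png',cv2.resize(im,None,fx=5.6,fy=5.6,interpolation=cv2.INTER_CUBIC))
d=snap('scene')
for n,u,v,z in[('key',226,195,.073),('cas',247,235,.038),('bott',207,252,.06),('black',170,293,.0),('white',319,220,0.008)]:print(n,onz(d,u,v,z).round(3))
hsv=cv2.cvtColor(d['frame'],cv2.COLOR_RGB2HSV)
m=cv2.inRange(hsv,(45,100,50),(85,255,255));m[:180]=0;m[215:]=0;m[:,:200]=0;m[:,250:]=0
v,u=np.nonzero(m);print(len(u),u.mean(),v.mean(),onz(d,u.mean(),v.mean(),.073))
E
```

```text
key [ 0.603 -0.014  0.073]
cas [0.482 0.009 0.038]
bott [0.474 0.127 0.06 ]
black [ 0.468  0.234 -0.   ]
white [ 0.44  -0.191  0.008]
56 219.89285714285714 198.94642857142858 [0.59896607 0.00696527 0.073     ]
```

View pics/crop1.png

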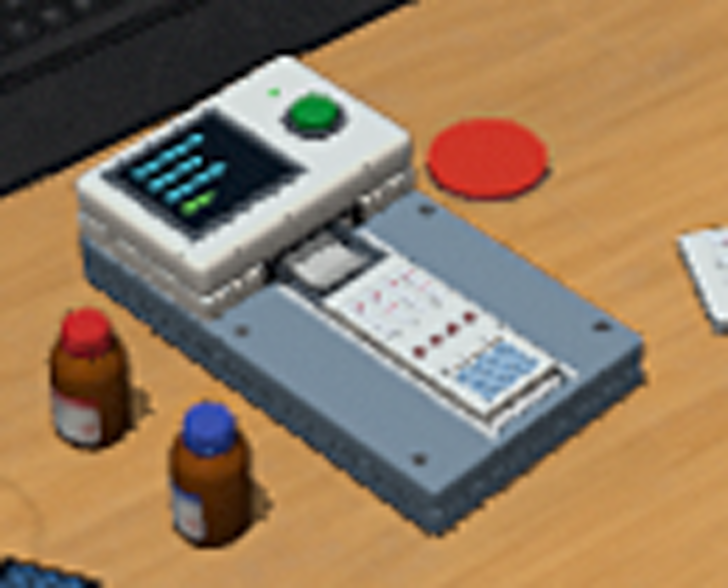

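The crop shows the reader, with the white cassette in its channel. Its blue ribs are at crop (497,372), which is scene (258.8,241.4). The green key is at crop (314,112), which is scene (226,195). The choice is confirmed. Next I'll estimate the frame and go above it with the fingers closed for a wrist look.

```bash
python3 - <<'E'
from h import *
from scipy.spatial.transform import Rotation as R
d=snap('scene'); hsv=cv2.cvtColor(d['frame'],cv2.COLOR_RGB2HSV)
c=lambda u,v,z:onz(d,170+u/5.6-.4,175+v/5.6-.4,z)
k=c(314,108,.073);t=c(497,372,.038)
print('key',k,'thumb',t,'dist',np.linalg.norm((k-t)[:2]),'exp ~.159')
NL=c(435,497,.032);NR=c(642,338,.032);print(NL,NR,np.linalg.norm(NL-NR),'exp .13')
yaw1=np.arctan2(*(k-t)[1::-1])+np.arctan2(.038,.154)
e=NL-NR; yaw2=np.arctan2(e[1],e[0])-np.pi/2
print(np.degrees([yaw1,yaw2]))
yaw=yaw1
s=ctrl.sense()
for off in(0,np.pi):
    q=(R.from_euler('z',yaw+off)*R.from_euler('x',np.pi)).as_quat()
    print(q,ctrl.solve_ik(t+[0,0,.2],q))
E
```

```text
key [ 0.60676751 -0.01589702  0.073     ] thumb [ 4.48891427e-01 -3.97097888e-04  3.80000000e-02] dist 0.15863512996923473 exp ~.159
[0.41085515 0.06031648 0.032     ] [ 0.43225958 -0.06703209  0.032     ] 0.12913484576457113 exp .13
[8.25382494 9.54095629]
[9.97407090e-01 7.19659455e-02 4.40664324e-18 6.10735700e-17] [ 0.71316774 -0.0327016  -0.78356349  1.85405652 -0.02388193  1.31077702
 -1.49072714]
[-7.19659455e-02  9.97407090e-01  6.10735700e-17 -4.40664324e-18] [ 0.69415899 -0.03308423 -0.76529936  1.85472925 -0.0237142   1.31079698
  1.65008335]
```

```bash
python3 - <<'E'
from h import *
from scipy.spatial.transform import Rotation as R
yaw=np.radians(8.8);q=(R.from_euler('z',yaw)*R.from_euler('x',np.pi)).as_quat()
ctrl.movep([.455,0.0,.24],q); ctrl.gripper_to(0.0,40)
d=snap('wrist','w1');s=ctrl.sense();print(s['t'],s['ee_pos'],s['finger_gap'],s['contact_force'])
print(np.round(d['T'],3).tolist(),d['fx'])
for p in([.449,-.0004,.038],[.6068,-.0159,.073]):print(proj(d,p))
E
```

```text
3.2667 [4.55003535e-01 4.63217948e-05 2.40014580e-01] 0.0002300589360806449 [0.39069387 0.2932416  0.3183645 ]
[[0.154, 0.934, 0.322, 0.539], [-0.988, 0.146, 0.05, 0.012], [-0.0, -0.326, 0.945, 0.383], [0.0, 0.0, 0.0, 1.0]] 341.6107197746785
(np.float64(281.2199403723715), np.float64(187.2779422936094))
(np.float64(330.41449450133797), np.float64(11.780996207758534))
```

View pics/w1.png

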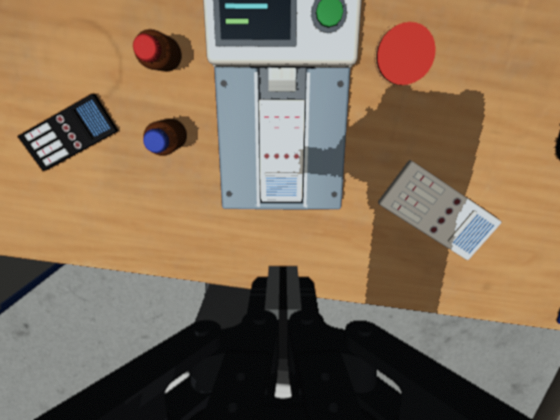

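The wrist view agrees with the estimate. The blue ribs are at (282,186) against a predicted (281,187), and the key is at (330,11) against (330,12). I'll refine from deck corners and ribs here.

```bash
python3 - <<'E'
from h import *
d=snap('wrist');f=d['frame'];hsv=cv2.cvtColor(f,cv2.COLOR_RGB2HSV)
m=cv2.inRange(hsv,(95,60,60),(125,255,255));m[:165]=0;m[202:]=0;m[:,:262]=0;m[:,304:]=0
v,u=np.nonzero(m);print('ribs px',u.min(),u.max(),v.min(),v.max());t=onz(d,(u.min()+u.max())/2,(v.min()+v.max())/2,.038);print('thumb',t)
g=cv2.inRange(hsv,(45,100,60),(85,255,255));g[30:]=0;g[:,:300]=0
v,u=np.nonzero(g);print('key',u.min(),u.max(),v.min(),v.max());k=onz(d,(u.min()+u.max())/2,v.mean(),.073);print(k,np.linalg.norm((k-t)[:2]))
print('yaw keythumb',np.degrees(np.arctan2(*(k-t)[1::-1])+np.arctan2(.038,.154)))
# deck edges: first/last blue-grey pixel per row
b=cv2.inRange(hsv,(95,30,60),(120,140,220)); L=[];Rr=[]
for r in range(75,200,5):
    x=np.nonzero(b[r,200:365])[0]+200; L.append(onz(d,x.min()-.5,r,.032)); Rr.append(onz(d,x.max()+.5,r,.032))
for E in(L,Rr):
    E=np.array(E);x,y,*_=cv2.fitLine(E[:,:2].astype(np.float32),cv2.DIST_HUBER,0,.001,.001).ravel();print('edge yaw',np.degrees(np.arctan(y/x)))
L=np.array(L);Rr=np.array(Rr);w=np.linalg.norm(L-Rr,axis=1);print('width',w.min(),w.max());mid=(L+Rr)/2;print(mid[0],mid[-1])
E
```

```text
ribs px 267 295 178 195
thumb [ 4.49789218e-01 -4.73767927e-05  3.80000000e-02]
key 316 342 0 26
[ 0.60644255 -0.01482338  0.073     ] 0.15734864971415424
yaw keythumb 8.472662663662115
edge yaw 8.592125
edge yaw 8.426476
width 0.12606407164631564 0.12803944333878833
[0.55667038 0.01548702 0.032     ] [ 0.43908416 -0.00220372  0.032     ]
```

```bash
cat >> h.py <<'E'
from scipy.spatial.transform import Rotation as R
yaw=np.radians(8.5);Q=(R.from_euler('z',yaw)*R.from_euler('x',np.pi)).as_quat()
X=np.array([np.cos(yaw),np.sin(yaw),0]);Y=np.array([-np.sin(yaw),np.cos(yaw),0])
TH=np.array([.4497,-.0003,0]); K=np.array([.6066,-.0153,0])
def st(msg=''):
    s=ctrl.sense();f=np.array(s['contact_force']);p=s['ee_pos']-TH
    print(msg,round(s['t'],2),'along %.4f lat %.4f z %.4f'%(p@X,p@Y,s['ee_pos'][2]),'F along %.1f lat %.1f z %.1f'%(f@X,f@Y,f[2]),flush=True);return s,f
E
python3 - <<'E'
from h import *
ctrl.movep(TH+[0,0,.06],Q); st('above')
ctrl.move_linear(TH+[0,0,.041],speed=.05);s,f=st()
f0=f[2]
for z in np.arange(.039,.0255,-.001):
    ctrl.move_linear(TH+[0,0,z],speed=.02);s,f=st(f'{z:.3f}')
    if f[2]-f0>18:break
E
```

```text
above 4.07 along 0.0011 lat -0.0001 z 0.0612 F along 0.6 lat -0.5 z 0.7
 4.6 along -0.0001 lat 0.0001 z 0.0409 F along 0.7 lat 0.0 z 0.1
0.039 4.85 along 0.0000 lat 0.0000 z 0.0390 F along -0.2 lat 0.6 z -0.0
0.038 5.1 along 0.0002 lat -0.0000 z 0.0381 F along 0.3 lat -0.9 z 2.0
0.037 5.35 along 0.0003 lat -0.0001 z 0.0372 F along 0.1 lat 0.2 z 5.3
0.036 5.6 along 0.0003 lat -0.0000 z 0.0362 F along -0.2 lat -0.8 z 6.3
0.035 5.85 along 0.0003 lat -0.0000 z 0.0353 F along -0.2 lat 0.7 z 5.1
0.034 6.1 along 0.0003 lat -0.0001 z 0.0343 F along -0.6 lat -0.2 z 6.5
0.033 6.35 along 0.0004 lat -0.0001 z 0.0333 F along -0.5 lat -0.4 z 7.5
0.032 6.6 along 0.0004 lat -0.0001 z 0.0324 F along -1.5 lat -0.0 z 9.0
0.031 6.85 along 0.0009 lat -0.0001 z 0.0320 F along -3.8 lat 0.8 z 15.4
0.030 7.1 along 0.0017 lat -0.0002 z 0.0318 F along -4.8 lat 0.9 z 25.4
```

Contact came at 38 mm and the plate is fully down at 32 mm, as expected. I'll slide now, checking in stages.

```bash
python3 - <<'E'
from h import *
for a in list(np.arange(.01,.0851,.005)):
    ctrl.move_linear(TH+X*a+[0,0,.0302],speed=.04);s,f=st(f'{a:.3f}')
    if -(f@X)>32 or f[2]>45 or f[2]<6:break
E
```

```text
0.010 7.5 along 0.0122 lat -0.0003 z 0.0320 F along -1.7 lat -0.8 z 21.1
0.015 7.78 along 0.0163 lat -0.0004 z 0.0319 F along -4.8 lat -0.2 z 25.6
0.020 8.05 along 0.0215 lat -0.0004 z 0.0320 F along -5.4 lat -0.9 z 25.5
0.025 8.32 along 0.0267 lat -0.0004 z 0.0320 F along -3.4 lat -1.0 z 23.3
0.030 8.6 along 0.0317 lat -0.0004 z 0.0320 F along -3.5 lat -0.7 z 23.4
0.035 8.88 along 0.0367 lat -0.0003 z 0.0320 F along -3.9 lat -0.5 z 22.4
0.040 9.15 along 0.0417 lat -0.0003 z 0.0320 F along -2.9 lat -0.0 z 23.3
0.045 9.43 along 0.0467 lat -0.0003 z 0.0320 F along -3.7 lat -0.4 z 23.2
0.050 9.7 along 0.0517 lat -0.0003 z 0.0320 F along -2.9 lat -1.6 z 22.4
0.055 9.97 along 0.0567 lat -0.0003 z 0.0321 F along -4.1 lat -0.7 z 21.4
0.060 10.25 along 0.0616 lat -0.0002 z 0.0321 F along -3.6 lat -0.2 z 22.0
0.065 10.53 along 0.0666 lat -0.0002 z 0.0320 F along -3.4 lat -1.0 z 20.9
0.070 10.8 along 0.0716 lat -0.0002 z 0.0321 F along -2.4 lat -0.7 z 21.3
0.075 11.07 along 0.0732 lat -0.0003 z 0.0320 F along -24.0 lat 0.5 z 43.1
0.080 11.35 along 0.0736 lat -0.0003 z 0.0319 F along -48.4 lat 0.4 z 70.4
```

```bash
python3 - <<'E'
from h import *
ctrl.move_linear(TH+X*.0725+[0,0,.0315],speed=.03);st('relax')
ctrl.move_linear(TH+X*.0715+[0,0,.040],speed=.05);st('up')
ctrl.move_linear(TH+X*.0+[0,0,.16],speed=.15);st('back')
d=snap('wrist');im=cv2.cvtColor(d['frame'],cv2.COLOR_RGB2BGR)
u,v=proj(d,TH+X*.07+[0,0,.032]);print(u,v)
u,v=int(u),int(v);c=im[max(0,v-90):v+110,max(0,u-110):u+110];print(max(0,u-110),max(0,v-90))
cv2.imwrite('pics/c2.png',cv2.resize(c,None,fx=3,fy=3,interpolation=cv2.INTER_CUBIC))
E
```

```text
relax 11.75 along 0.0719 lat -0.0002 z 0.0321 F along -7.7 lat -1.1 z 15.1
up 12.07 along 0.0716 lat -0.0001 z 0.0401 F along -0.6 lat -0.3 z -0.8
back 13.16 along -0.0001 lat 0.0000 z 0.1594 F along -0.1 lat 0.1 z 0.9
281.5590334815097 115.23597098635868
171 25
```

View pics/c2.png

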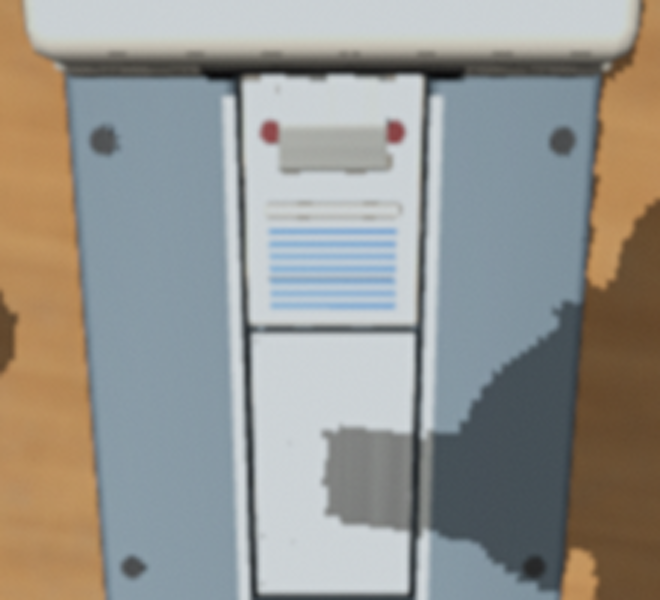

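The cassette sits under the leaf up to the head. Its ribs are centred at crop (333,268), within 1 mm of the home prediction, and the plate is clear behind the dark gap at y≈325. Next is the key.

```bash
python3 - <<'E'
from h import *
ctrl.movep(K+[0,0,.13],Q)
ctrl.move_linear(K+[0,0,.076],speed=.1);st('above key')
for z in np.arange(.0735,.0655,-.001):
    ctrl.move_linear(K+[0,0,z],speed=.02);s,f=st(f'{z:.4f}')
    if f[2]>15:break
ctrl.pause(.2);st('held')
ctrl.move_linear(K+[0,0,.15],speed=.1);st('up')
ctrl.move_linear(TH+[0,0,.17],speed=.2);ctrl.pause(.3)
d=snap('wrist','w3')
E
```

```text
above key 14.58 along 0.1532 lat -0.0379 z 0.0764 F along 0.3 lat 0.0 z 1.1
0.0735 14.86 along 0.1531 lat -0.0381 z 0.0737 F along 0.5 lat -1.0 z 0.2
0.0725 15.11 along 0.1532 lat -0.0380 z 0.0728 F along 0.2 lat -0.2 z 1.4
0.0715 15.36 along 0.1532 lat -0.0380 z 0.0717 F along 1.5 lat -0.3 z 2.4
0.0705 15.61 along 0.1532 lat -0.0380 z 0.0707 F along 0.9 lat 0.1 z 3.6
0.0695 15.86 along 0.1532 lat -0.0381 z 0.0697 F along 1.2 lat -1.0 z 5.0
0.0685 16.11 along 0.1532 lat -0.0381 z 0.0691 F along -0.7 lat -0.7 z 10.1
0.0675 16.36 along 0.1533 lat -0.0381 z 0.0690 F along -4.4 lat 0.4 z 17.2
held 16.56 along 0.1533 lat -0.0381 z 0.0690 F along -4.0 lat -1.3 z 17.5
up 17.53 along 0.1525 lat -0.0381 z 0.1493 F along -0.5 lat -0.4 z 0.1
```

View pics/w3.png

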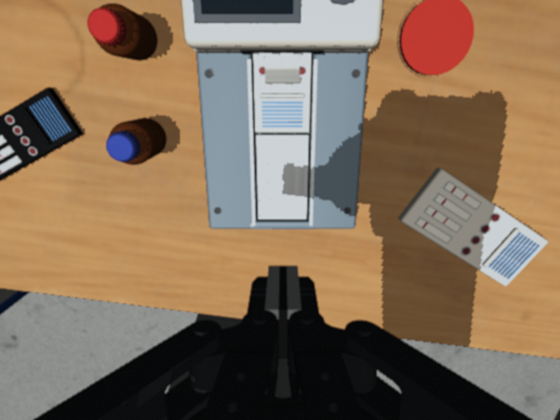

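The picture shows the cassette home, with its ribs at (283,113), the plate clear at (283,175) and the neighbours untouched. I'll feel the plate lightly to confirm it is up (30 mm), then hand in.

```bash
python3 - <<'E'
from h import *
P=TH+X*.015
ctrl.move_linear(P+[0,0,.034],speed=.15);st('above')
for z in(.031,.030,.0295,.029,.0285):
    ctrl.move_linear(P+[0,0,z],speed=.02);s,f=st(f'{z}')
    if f[2]>2.5:break
up=f[2]>2.5
ctrl.move_linear(P+[0,0,.2],speed=.15);ctrl.pause(.5);st('clear')
if up: print(ctrl.close_job())
E
```

```text
above 19.88 along 0.0155 lat 0.0000 z 0.0347 F along -0.7 lat -0.2 z -0.1
0.031 20.18 along 0.0151 lat -0.0002 z 0.0312 F along 0.9 lat -0.6 z -0.3
0.03 20.43 along 0.0152 lat -0.0001 z 0.0302 F along 0.3 lat -0.0 z 2.4
0.0295 20.68 along 0.0152 lat -0.0001 z 0.0297 F along -0.6 lat -0.9 z 4.3
clear 22.47 along 0.0150 lat -0.0000 z 0.1999 F along -0.8 lat -0.5 z -0.7
the job is handed in; nothing more can be done
None
```

The job is handed in, with no verdict returned: the cassette is home against the stop, the plate was felt sprung up behind it at 30 mm, and the start key was pressed its full 4 mm and released; the arm finished clear at about 22.5 s of the 38 s allowed.

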